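# Turn over the ready flag of the full sample rack

## Task

One of the three sample racks in the staging tray is full, with a tube in every place: mark it ready for collection by flipping the flag at the front of its lane over its hinge, half a turn away from the robot, and pressing it down until it lies fully flat over the ledge with its ring face up. Push it with a fingertip, gently and without flicking it, and do not grip anything. Leave the other two flags, the racks and everything else on the bench where they are.

Things in the scene. Friction and masses are not known exactly. Their poses are not given: they have to be found in the camera images.
- tray: White staging tray fixed to the bench, 350 mm wide (y), 275 deep. Origin: on the bench below the middle of the hinge line; x points to its back, away from the robot, y left, z up. Before the hinge line is bare bench; behind it (x 8 to 82 mm) a flat ledge 40 mm high, then three lanes (y 110, 0, -110) with one rack each. Steel hinge lugs 35 mm either side of a flag's middle, x -9 to 17, are 56 mm high.
- flag0 (a joint): Flag of the left lane (tray y 110): grey plate 60 mm wide, 5 thick, reaching 65 mm from its level hinge. 0 = level, out in front towards the robot, bar face up, 45 mm free below it; 1.57 = upright; 3.14 = level over the ledge, ring face up (springy stops at both). Starts at 0 to 0.3. Hinge friction (0.025 N m, 0.5 N at the free edge) holds the 45 g flag at any angle, so it must be moved all the way.
- hinge0 (a point): Middle of the left flag's hinge axis, 48 mm above the bench; axes as the tray's (the hinge axis is y).
- edge0 (a point): Middle of the left flag's free edge, 65 mm from the hinge axis, at mid-thickness; it moves with the flag.
- flag1 (a joint): Flag of the middle lane (tray y 0): grey plate 60 mm wide, 5 thick, reaching 65 mm from its level hinge. 0 = level, out in front towards the robot, bar face up, 45 mm free below it; 1.57 = upright; 3.14 = level over the ledge, ring face up (springy stops at both). Starts at 0 to 0.3. Hinge friction (0.025 N m, 0.5 N at the free edge) holds the 45 g flag at any angle, so it must be moved all the way.
- hinge1 (a point): Middle of the middle flag's hinge axis, 48 mm above the bench; axes as the tray's (the hinge axis is y).
- edge1 (a point): Middle of the middle flag's free edge, 65 mm from the hinge axis, at mid-thickness; it moves with the flag.
- flag2 (a joint): Flag of the right lane (tray y -110): grey plate 60 mm wide, 5 thick, reaching 65 mm from its level hinge. 0 = level, out in front towards the robot, bar face up, 45 mm free below it; 1.57 = upright; 3.14 = level over the ledge, ring face up (springy stops at both). Starts at 0 to 0.3. Hinge friction (0.025 N m, 0.5 N at the free edge) holds the 45 g flag at any angle, so it must be moved all the way.
- hinge2 (a point): Middle of the right flag's hinge axis, 48 mm above the bench; axes as the tray's (the hinge axis is y).
- edge2 (a point): Middle of the right flag's free edge, 65 mm from the hinge axis, at mid-thickness; it moves with the flag.
- rack_full: White lattice tube rack with a tube in every one of its 18 places, loose in one of the lanes; 126 mm long (its x, along the lane), 64 mm wide, 60 mm high, with 6 x 3 places for capped 13 mm tubes that stand 106 mm above its underside. Origin: centre of its underside, 165 mm behind the hinge line.
- rack_part: The same rack with 9 tubes, loose in another lane; 126 mm long (its x, along the lane), 64 mm wide, 60 mm high, with 6 x 3 places for capped 13 mm tubes that stand 106 mm above its underside. Origin: centre of its underside, 165 mm behind the hinge line.
- rack_few: The same rack with 5 tubes, loose in the third lane; 126 mm long (its x, along the lane), 64 mm wide, 60 mm high, with 6 x 3 places for capped 13 mm tubes that stand 106 mm above its underside. Origin: centre of its underside, 165 mm behind the hinge line.
- vial: Small clear vial with white cap, 28 mm across, 36 mm high, standing on the tray's ledge between the middle and right flags. Origin: centre of its underside.
- dish: Covered petri dish, 90 mm across, 15 mm high, lying on the bench in front of the tray. Origin: centre of its underside.
- cup: Specimen cup with yellow lid, 60 mm across, 72 mm high, standing on the bench right of the tray. Origin: centre of its underside.
- stand: Single tube in a grey block 34 x 34 x 40 mm, 105 mm high in all, on the bench left of the tray. Origin: centre of its underside.
- pen: Marker pen, 130 mm long, 12 mm thick, lying on the bench left of the tray. Origin: middle of its underside.
- film_box: Cardboard sealing-film box, 62 x 128 x 62 mm, on the bench right of the tray. Origin: centre of its underside.

How it is judged:
At the end, for the whole second after the job is handed in: The flag in front of the full rack lies over the ledge at 3.02 rad or more (within 7 degrees of flat) and is at rest; the free edges of the other flags are within 15 mm, the racks within 15 mm and the other things within 20 mm of where they started (((y of rack_full in the frame of tray above 0.055 m and value of joint flag0 above 3.02 rad and velocity of joint flag0 below 0.1 rad/s and distance of each of edge1, edge2 from where it was at the start of the episode below 0.015 m) or (y of rack_full in the frame of tray between -0.055 and 0.055 m and value of joint flag1 above 3.02 rad and velocity of joint flag1 below 0.1 rad/s and distance of each of edge0, edge2 from where it was at the start of the episode below 0.015 m) or (y of rack_full in the frame of tray below -0.055 m and value of joint flag2 above 3.02 rad and velocity of joint flag2 below 0.1 rad/s and distance of each of edge0, edge1 from where it was at the start of the episode below 0.015 m)) and distance of each of rack_full, rack_part, rack_few from where it was at the start of the episode below 0.015 m and distance of each of vial, dish, cup, stand, pen, film_box from where it was at the start of the episode below 0.02 m); the robot touches nothing.
It fails at once if the flag of a lane whose rack is not full is moved (its free edge by more than 15 mm) ((not (y of rack_full in the frame of tray above 0.055 m) and distance of edge0 from where it was at the start of the episode above 0.015 m) or (not (y of rack_full in the frame of tray between -0.055 and 0.055 m) and distance of edge1 from where it was at the start of the episode above 0.015 m) or (not (y of rack_full in the frame of tray below -0.055 m) and distance of edge2 from where it was at the start of the episode above 0.015 m)).
It fails at once if a rack is pushed more than 15 mm, lifted, tipped or gripped (fingers over 15 N) (distance of any of rack_full, rack_part, rack_few from where it was at the start of the episode above 0.015 m or angle between any of rack_full, rack_part, rack_few's own z axis and vertical above 0.15 rad or contact force between the fingers and rack_full above 15 N or contact force between the fingers and rack_part above 15 N or contact force between the fingers and rack_few above 15 N).
It fails at once if another thing on the bench is pushed more than 20 mm, lifted, knocked over or gripped (fingers over 15 N) (distance of any of vial, dish, cup, stand, pen, film_box from where it was at the start of the episode above 0.02 m or angle between any of vial, dish, cup, stand, pen, film_box's own z axis and vertical above 0.3 rad or contact force between the fingers and vial above 15 N or contact force between the fingers and dish above 15 N or contact force between the fingers and cup above 15 N or contact force between the fingers and stand above 15 N or contact force between the fingers and pen above 15 N or contact force between the fingers and film_box above 15 N).
It fails at once if the fingers grip a flag or lean on it with more than 30 N (contact force between the fingers and flag0 above 30 N or contact force between the fingers and flag1 above 30 N or contact force between the fingers and flag2 above 30 N).
It fails at once if a flag is flicked or slammed over (faster than 8 rad/s) (velocity of joint any of flag0, flag1, flag2 above 8 rad/s).
It also fails if it takes over 42 s, if anything falls off the work surface, if the arm or the gripper's body presses on something with over 40 N, if the wrist force passes 120 N, or if a joint passes its speed limit or range.

## Robot

A 7-joint arm with a two-finger parallel gripper is mounted at the origin on the work surface. World frame = base frame: x ahead of the robot, y to its left, z up, the work surface at z = 0. Lengths are in m, angles in rad, forces in N, time in s.
With the tool pointing down it reaches from about 0.4 to 0.875 m from the base axis. Payload 19.3 kg.
Tool frame: the origin (TCP) lies midway between the tips of the shut fingers; the grasp point (between the pads) lies 19 mm behind it; z points along the fingers, y is the line along which they close (so a half turn about z gives the same grasp; the last joint's range is limited). The gripper opens to 85 mm and grips with 20 to 120 N. Pads are 22 mm wide; open, the fingers measure 114 mm over their backs; the gripper's body (76 mm by 85 mm) begins 54 mm behind the grasp point. The pads swing forward as they close: fully open they stand 13 mm farther back than shut.
Start: joints at [-1.341, 0.521, -0.036, 1.599, 0.021, 1.021, -0.113], TCP at [0.185, 0.597, 0.231] pointing down, gripper open.
Joint ranges: [-2.91, 2.91], [-0.3, 2.13], [-1.5, 1.42], [0.17, 2.43], [-1.26, 4.41], [0.16, 1.93], [-2.52, 2.52]. Speed limits (rad/s): [1.89, 1.89, 2.39, 2.39, 3.01, 3.01, 3.01].

## Interface

Orientations are given as [roll, pitch, yaw] about the fixed x, y, z axes, in that order (R = Rz(yaw) Ry(pitch) Rx(roll)).
In Python, from workcell import * gives the robot as it stands.
- The arm moves only by the shell command python3 -m creep 'ROWS' [FORCE]. ROWS is JSON, a list that holds one entry, the list of rows, each a list of 7 numbers: the closure, from -1 (fully open) to 1 (shut), then the shift along the tool's x, y, z in m, then the turn, a rotation vector about the tool's x, y, z in degrees. A call has 1 to 10 rows; each row shifts and turns the commanded pose from where the row before left it, along the tool's axes as they then stand; what a row does not reach is not made up. A row lasts 1/10 s, in which the tool goes at most 50 mm and 8.59 degrees, less where a joint would pass 70% of its speed; a pose out of reach is approached as far as the arm can. A call is refused whole if a number of a shift passes 0.05 or a number of a turn 8.59, either way. A call with a gripper value outside its range is refused whole. The fingers move at their own pace and stop on an object; FORCE is the grip in N (left out, the last holds). Time passes only in rows, so rows that do not move let the fingers close. It gives the time, the measured TCP pose, the force, the opening and the grip force at its end, in the units of the state.
- observe(): the state, without advancing time (a new reading comes with each control period).
- grab_frame(name): name is "scene" or "top" or "wrist"; returns a dict with "image" (384x512x3 uint8, red, green, blue), "range_z" (384x512 float32, m along the optical axis (not along the pixel's ray), 0 where there is no reading), "fx", "fy", "cx", "cy" (pixels), "R" (3x3) and "t" (3): a world point X has camera coordinates R X + t; the wrist camera has in their place "T_tool_cam" (4x4, takes a point from camera to tool coordinates, whose origin is the TCP and whose axes are the flange's). Camera axes: x right, y down, z forward; pixel columns grow to the right and rows downward; lengths in m; the calibration is good to about 2 mm. The wrist camera is an equidistant fisheye: a pixel r from the principal point sees the ray r / f radians off the axis. A picture is of the moment at which its call begins: read the wrist's pose just before it.
- job_done(): hands the job in; it is judged then, once.
Trained networks look in a picture, given as the dict that the camera call returned (one of the last four; its "shot" number tells which), for a name from the list of things; names that differ only in an ending like _2 or _b are one class to them, and where a whole thing is asked for, a point or a joint stands for the part that bears it (a point fixed in the world has none). Each returns a list of dicts, best first, with "confidence" (0 to 1); they miss things now and then, are a little off and sometimes report something else, mostly with a low value. They report only what shows in the picture. A call takes as long as a camera call.
- find_in(picture, thing): "extent" ([centre column, centre row, width, height] in pixels, round what is visible of it).
- outline_of(picture, thing): "region" (384x512 bool, what is visible of it) and "extent" ([centre column, centre row, width, height] in pixels, round what is visible of it).
- tip_of(picture, thing): "position" ([column, row] in pixels: a listed point, or the origin of a listed thing).
The state is a dict: "clock": time; "qpos": joint angles; "qd": joint speeds; "joint_efforts": joint torques, N m; "position": TCP position; "tool_rot": TCP orientation; "force": force on the tool from outside, world axes, zero at the start; "moment": the same for the moment, N m; "grip_width": finger opening in m; "finger_force": force on a finger pad.
Only numpy, scipy, OpenCV 4.12 (cv2) and the standard library are available. Lean on these libraries where they do the work, as an engineer would, in place of code of your own. Each camera call takes 0.05 s, during which the arm holds its last target. There are 200 camera calls.

## Working session

There is one attempt and no reset: what is moved stays moved. The work goes in short steps, Python scripts to look and compute and a shell command to move; the robot and the scene stay as the last step left them, time stands still between calls to the robot, and variables do not carry over. Pictures are saved under pics/ and viewed, at most 10 in all, crops included, and the job is handed in when it is done.

```bash
mkdir -p pics
cat > h.py <<'E'
from workcell import *
import numpy as np, cv2
def w(f,c,r,z=None):
    R,t=np.array(f["R"]),np.array(f["t"])
    ray=np.array([(c-f["cx"])/f["fx"],(r-f["cy"])/f["fy"],1.])
    if z is None:
        return R.T@(ray*f["range_z"][int(round(r)),int(round(c))]-t)
    C=-R.T@t; d=R.T@ray
    return C+d*(z-C[2])/d[2]
E
python3 - <<'E'
from h import *
s=observe(); print(s["clock"],s["position"],s["tool_rot"],s["force"])
for n in("top","scene"):
    f=grab_frame(n); cv2.imwrite(f"pics/{n}0.png",f["image"][:,:,::-1])
    for k in["tray","rack_full","hinge0","hinge1","hinge2","edge0","edge1","edge2"]:
        o=tip_of(f,k)[:2]
        for d in o:
            p=d["position"]; print(n,k,np.round(p),round(d["confidence"],2), np.round(w(f,*p),3) if 0<=p[0]<511 and 0<=p[1]<383 else '', np.round(w(f,*p,0.048),3))
E
```

```text
0.0 [0.18451565 0.59679428 0.23071278] [-3.14046565e+00  1.08448022e-04  2.84181677e+00] [0.47624091 0.45983871 1.18845882]
top tray [221. 193.] 0.61 [0.593 0.093 0.053] [0.594 0.093 0.048]
top tray [305. 222.] 0.5 [ 0.511 -0.134  0.07 ] [ 0.512 -0.138  0.048]
top rack_full [191. 130.] 0.59 [0.753 0.168 0.11 ] [0.773 0.178 0.048]
top hinge0 [256. 193.] 0.94 [ 0.594 -0.003  0.049] [ 0.594 -0.003  0.048]
top hinge0 [181. 183.] 0.91 [0.62  0.204 0.049] [0.62  0.204 0.048]
top hinge1 [256. 193.] 0.94 [ 0.594 -0.003  0.049] [ 0.594 -0.003  0.048]
top hinge1 [181. 183.] 0.91 [0.62  0.204 0.049] [0.62  0.204 0.048]
top hinge2 [256. 193.] 0.94 [ 0.594 -0.003  0.049] [ 0.594 -0.003  0.048]
top hinge2 [181. 183.] 0.91 [0.62  0.204 0.049] [0.62  0.204 0.048]
top edge0 [218. 211.] 0.96 [0.473 0.021 1.001] [0.542 0.103 0.048]
top edge0 [259. 217.] 0.85 [ 0.526 -0.011  0.064] [ 0.527 -0.011  0.048]
top edge1 [218. 211.] 0.96 [0.473 0.021 1.001] [0.542 0.103 0.048]
top edge1 [259. 217.] 0.85 [ 0.526 -0.011  0.064] [ 0.527 -0.011  0.048]
top edge2 [218. 211.] 0.96 [0.473 0.021 1.001] [0.542 0.103 0.
[... 370 characters left out ...]
 hinge1 [249. 187.] 0.88 [ 0.587 -0.018  0.051] [ 0.585 -0.017  0.048]
scene hinge1 [288. 160.] 0.87 [0.603 0.093 0.053] [0.601 0.096 0.048]
scene hinge2 [249. 187.] 0.88 [ 0.587 -0.018  0.051] [ 0.585 -0.017  0.048]
scene hinge2 [288. 160.] 0.87 [0.603 0.093 0.053] [0.601 0.096 0.048]
scene edge0 [235. 162.] 0.87 [0.527 0.001 0.067] [0.516 0.011 0.048]
scene edge0 [273. 142.] 0.81 [0.547 0.106 0.063] [0.538 0.117 0.048]
scene edge1 [235. 162.] 0.87 [0.527 0.001 0.067] [0.516 0.011 0.048]
scene edge1 [273. 142.] 0.81 [0.547 0.106 0.063] [0.538 0.117 0.048]
scene edge2 [235. 162.] 0.87 [0.527 0.001 0.067] [0.516 0.011 0.048]
scene edge2 [273. 142.] 0.81 [0.547 0.106 0.063] [0.538 0.117 0.048]
```

Run:
```python
import cv2
a=cv2.imread("pics/top0.png")[70:290,110:380]; cv2.imwrite("pics/topc.png",cv2.resize(a,None,fx=2.9,fy=2.7))
```

```text
(no output)
```

View pics/topc.png

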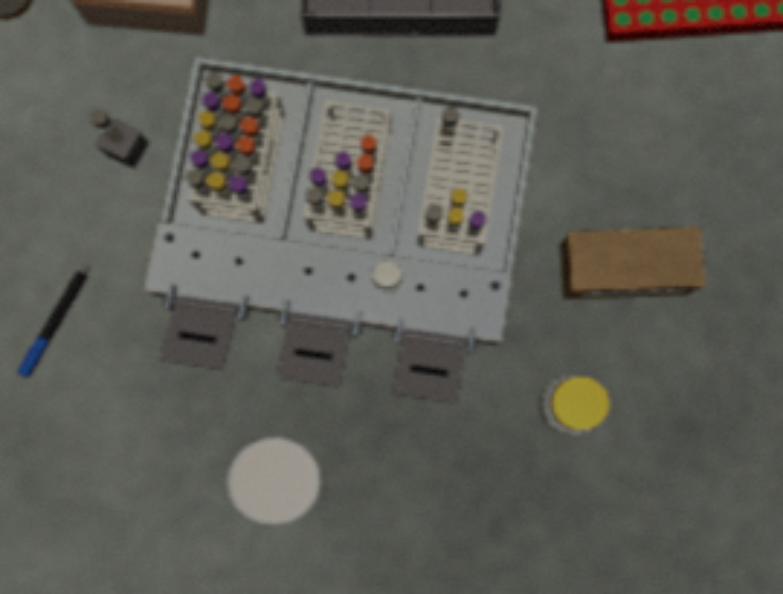

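View pics/scene0.png

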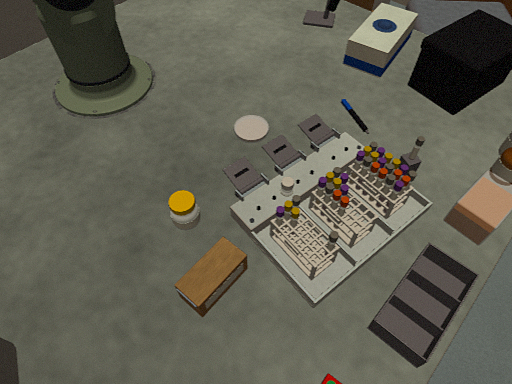

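Top view: the left rack has all 18 caps (crop around 230,140), the middle has 9 and the right has 5. So the target is flag0, at crop (200,335), with its hinge at about (206,305). The dish at (274,480) lies well in front, and the scene view agrees. Next I'll measure flag0's geometry from the range data.

Run:
```python
from h import *
f=grab_frame("top"); R,t=np.array(f["R"]),np.array(f["t"])
H=np.array([.62,.204,.048]); yaw=-.145
for d in outline_of(f,"flag0")[:4]:
    m=cv2.erode(d["region"].astype(np.uint8),np.ones((3,3)))>0
    if m.sum()<20: continue
    r,c=np.nonzero(m); z=f["range_z"][r,c]
    P=(np.c_[(c-f["cx"])/f["fx"]*z,(r-f["cy"])/f["fy"]*z,z]-t)@R
    P=P[np.abs(P[:,2]-.06)<.03]
    box=cv2.minAreaRect(np.argwhere(d["region"])[:,::-1].astype(np.float32))
    print(d["confidence"],np.round(d["extent"]),len(P),P.mean(0).round(3))
    C=np.array([w(f,*b,.055) for b in cv2.boxPoints(box)]); print(C.round(3).tolist())
    q=P-P.mean(0); u,s,v=np.linalg.svd(q,full_matrices=False); print("normal",v[2].round(3),"z range",P[:,2].min(),P[:,2].max())
for n in["dish","pen","stand"]:
    d=tip_of(f,n)[0]; print(n,w(f,*d["position"],0.01).round(3),d["confidence"])
for d in tip_of(f,"hinge0"): print(d["confidence"],w(f,*d["position"],.048).round(3))
for d in tip_of(f,"edge0"): print("edge",d["confidence"],w(f,*d["position"],.058).round(3))
```

```text
0.92 [259. 205.  26.  28.] 452 [ 0.557 -0.008  0.058]
[[0.527, 0.028, 0.055], [0.596, 0.018, 0.055], [0.587, -0.044, 0.055], [0.518, -0.034, 0.055]]
normal [-0.271  0.039 -0.962] z range 0.04792243750061075 0.07183100627811076
0.82 [219. 201.  26.  25.] 437 [0.574 0.101 0.057]
[[0.546, 0.136, 0.055], [0.613, 0.125, 0.055], [0.602, 0.064, 0.055], [0.534, 0.076, 0.055]]
normal [-0.232  0.043 -0.972] z range 0.04720821191710354 0.06676370975161011
0.58 [179. 193.  23.  25.] 401 [0.593 0.21  0.057]
[[0.567, 0.246, 0.055], [0.633, 0.231, 0.055], [0.619, 0.174, 0.055], [0.553, 0.189, 0.055]]
normal [-0.239  0.037 -0.97 ] z range 0.047078012566593136 0.06813065763387814
dish [0.444 0.151 0.01 ] 0.88
pen [0.626 0.362 0.01 ] 0.54
stand [0.802 0.298 0.01 ] 0.65
0.92 [0.601 0.099 0.048]
0.85 [ 0.591 -0.004  0.048]
0.8 [0.622 0.211 0.048]
edge 0.74 [0.561 0.218 0.058]
edge 0.56 [0.542 0.103 0.058]
```

```bash
python3 -m creep '[[[1,0,0,0,0,0,-8.5],[1,0,0,0,0,-8.5,0],[1,0,0,0,0,-8.5,0],[1,0,0,0,0,-8.5,0],[1,0,0,0,0,-8.5,0],[1,0,0,0,0,-8.5,0],[1,0,0,0,0,0,0]]]'; python3 -c "
from workcell import *
s=observe();print(s['qpos'],s['position'],s['tool_rot'])"
```

```text
clock: 1.95
position: [0.1796, 0.5979, 0.2286]
tool_rot: [-3.136, 0.746, 3.002]
force: [-0.6, 0.6, -1.1]
grip_width: 0.0001
finger_force: 0.0
[-1.87058941  0.6458248   0.21502028  1.66847716  0.6504656   1.15268305
 -0.62278486] [0.1795729  0.59788646 0.22857532] [-3.13587948  0.74587719  3.00207229]
```

Hinge0 is at about (0.623, 0.206), the flag angle is about 0.25 rad, and the free edge is at about (0.561, 0.216, 0.064), which matches the given sizes. Next is the approach to a point in front of the flag.

```bash
cat > rel.py <<'E'
from h import *
import sys
from scipy.spatial.transform import Rotation as Ro
s=observe(); H=np.array([.623,.206,0]); a=-.1416
A=np.array([[np.cos(a),-np.sin(a),0],[np.sin(a),np.cos(a),0],[0,0,1]])
p=A.T@(np.array(s["position"])-H); T=Ro.from_euler("xyz",s["tool_rot"]).as_matrix()
print("t",s["clock"],"tray mm",(p*1e3).round(1),"F",(A.T@np.array(s["force"])).round(1),"toolz",(A.T@T[:,2]).round(2))
if len(sys.argv)>3:
    g=np.array(list(map(float,sys.argv[1:4])))/1e3; print("tool shift mm",(T.T@A@(g-p)*1e3).round(1))
E
python3 -m creep '[[[1,-0.017,-0.026,0.0255,0,0,0],[1,-0.017,-0.026,0.0255,0,0,0],[1,-0.017,-0.026,0.0255,0,0,0],[1,-0.017,-0.026,0.0255,0,0,0],[1,-0.017,-0.026,0.0255,0,0,0],[1,-0.017,-0.026,0.0255,0,0,0],[1,-0.017,-0.026,0.0255,0,0,0],[1,-0.017,-0.026,0.0255,0,0,0],[1,-0.017,-0.026,0.0255,0,0,0],[1,-0.017,-0.026,0.0255,0,0,0]]]'; python3 rel.py -110 0 90
```

```text
clock: 2.95
position: [0.4404, 0.2936, 0.1581]
tool_rot: [3.14, 0.74, 2.988]
force: [2.7, 0.4, -0.2]
grip_width: 0.0005
finger_force: 0.0
t 2.95 tray mm [-193.2   61.   158.1] F [ 2.6  0.8 -0.2] toolz [ 0.67 -0.01 -0.74]
tool shift mm [-16.1 -60.1 106.8]
```

```bash
python3 -m creep '[[[1,-0.004,-0.015,0.027,0,0,0],[1,-0.004,-0.015,0.027,0,0,0],[1,-0.004,-0.015,0.027,0,0,0],[1,-0.004,-0.015,0.027,0,0,0],[1,0,0,0,0,0,0],[1,0,0,0,0,0,0]]]'; python3 rel.py -95 0 38
python3 - <<'E'
from h import *
f=grab_frame("top"); cv2.imwrite("pics/t2.png",cv2.resize(f["image"][110:270,110:310,::-1],None,fx=3.5,fy=3.5))
E
```

```text
clock: 3.55
position: [0.5145, 0.2219, 0.0899]
tool_rot: [-3.141, 0.741, 2.987]
force: [1.0, 0.5, 0.7]
grip_width: 0.0
finger_force: 0.0
t 3.55 tray mm [-109.7    0.5   89.9] F [0.9 0.7 0.7] toolz [ 0.68 -0.01 -0.74]
tool shift mm [24.2 -0.3 48.1]
```

View pics/t2.png

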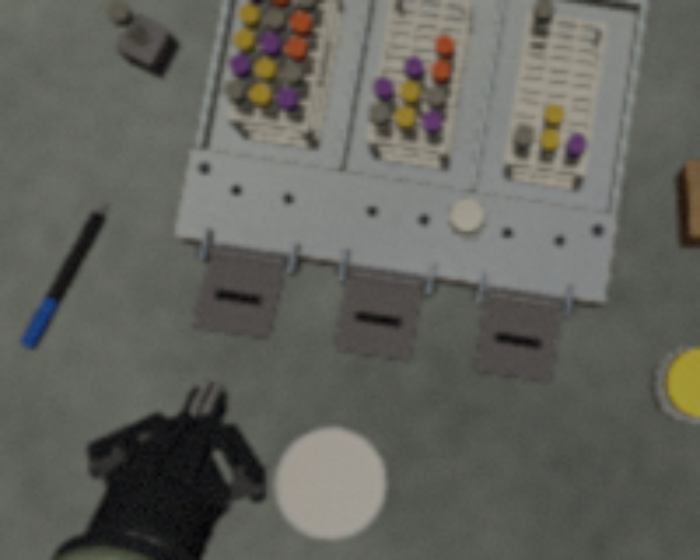

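The fingertip (207,390) points along flag0's axis (flag middle at 238,295). It is clear of the dish at (330,482) and the neighbouring flag. Next: down, then under the edge.

```bash
python3 -m creep '[[[1,0.006,0,0.012,0,0,0],[1,0.006,0,0.012,0,0,0],[1,0.006,0,0.012,0,0,0],[1,0.006,0,0.012,0,0,0],[1,0,0,0,0,0,0]]]'; python3 rel.py -56 0 38
```

```text
clock: 4.1
position: [0.5282, 0.2217, 0.0372]
tool_rot: [-3.14, 0.741, 2.992]
force: [-0.0, 0.1, -0.4]
grip_width: -0.0
finger_force: 0.0
t 4.1 tray mm [-96.    2.1  37.2] F [-0.   0.1 -0.4] toolz [ 0.68 -0.01 -0.74]
tool shift mm [-30.1  -1.8  26.5]
```

```bash
python3 -m creep '[[[1,-0.0075,-0.0005,0.0066,0,0,0],[1,-0.0075,-0.0005,0.0066,0,0,0],[1,-0.0075,-0.0005,0.0066,0,0,0],[1,-0.0075,-0.0003,0.0066,0,0,0],[1,0,0,0,0,0,0]]]'; python3 rel.py -45 0 73
```

```text
clock: 4.6
position: [0.5692, 0.2129, 0.0396]
tool_rot: [3.141, 0.743, 2.988]
force: [0.7, -0.0, 0.6]
grip_width: 0.0004
finger_force: 0.0
t 4.6 tray mm [-54.2  -0.8  39.6] F [0.7 0.1 0.6] toolz [ 0.68 -0.01 -0.74]
tool shift mm [-29.4   0.9 -18.3]
```

```bash
python3 -m creep '[[[1,-0.0075,0,-0.0046,0,0,0],[1,-0.0075,0,-0.0046,0,0,0],[1,-0.0075,0,-0.0046,0,0,0],[1,-0.0075,0,-0.0046,0,0,0],[1,-0.0076,0,0.0006,0,0,0],[1,-0.0076,0,0.0006,0,0,0],[1,-0.0076,0,0.0006,0,0,0],[1,-0.0073,0,0.0043,0,0,0],[1,-0.0073,0,0.0043,0,0,0],[1,0,0,0,0,0,0]]]'; python3 rel.py 7 0 88
python3 - <<'E'
from h import *
f=grab_frame("scene"); cv2.imwrite("pics/s3.png",cv2.resize(f["image"][80:230,200:440,::-1],None,fx=3.2,fy=3.2))
E
```

```text
clock: 5.6
position: [0.6127, 0.2063, 0.0908]
tool_rot: [3.142, 0.743, 2.989]
force: [-0.7, -0.6, -0.6]
grip_width: 0.0003
finger_force: 0.0
t 5.6 tray mm [-10.2  -1.2  90.8] F [-0.6 -0.7 -0.6] toolz [ 0.68 -0.01 -0.74]
tool shift mm [-10.8   1.4  13.7]
```

View pics/s3.png

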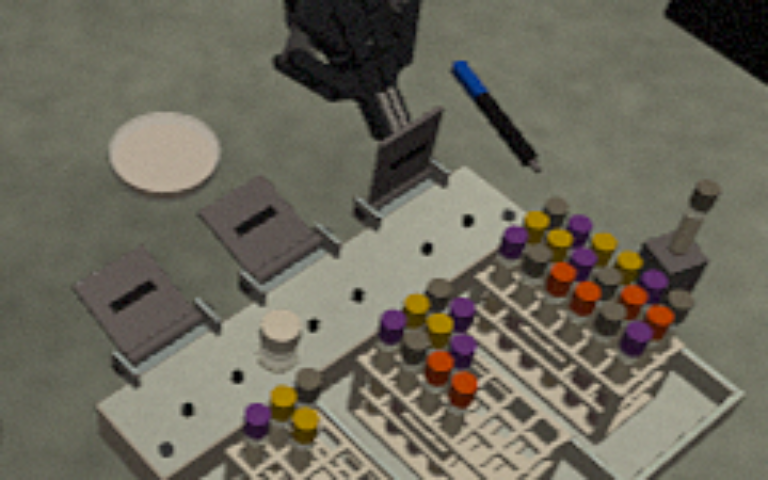

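The flag now stands upright at (405,155), with the fingertip at (390,115) on its robot side. The other flags are unmoved. Next I push it over.

```bash
python3 -m creep '[[[1,-0.0054,0.0005,0.007,0,0,0],[1,-0.0054,0.0005,0.007,0,0,0],[1,-0.0036,0,0.0065,0,0,0],[1,-0.0036,0,0.0065,0,0,0],[1,-0.0036,0,0.0065,0,0,0],[1,-0.0031,0,0.0065,0,0,0],[1,-0.0031,0,0.0065,0,0,0],[1,-0.0031,0,0.0065,0,0,0],[1,0,0,0,0,0,0]]]'; python3 rel.py 50 0 60
```

```text
clock: 6.55
position: [0.6703, 0.1984, 0.072]
tool_rot: [-3.141, 0.742, 2.99]
force: [0.0, 0.8, 0.2]
grip_width: 0.0
finger_force: 0.0
t 6.55 tray mm [47.9 -0.8 72. ] F [-0.1  0.8  0.2] toolz [ 0.68 -0.01 -0.74]
tool shift mm [ 6.6  0.8 10.3]
```

```bash
python3 -m creep '[[[1,0.0033,0,0.005,0,0,0],[1,0.0033,0,0.005,0,0,0],[1,0.001,0,0.001,0,0,0],[1,0.001,0,0.001,0,0,0],[1,0,0,0,0,0,0]]]'; python3 rel.py 50 0 56
```

```text
clock: 7.05
position: [0.6711, 0.1987, 0.0574]
tool_rot: [-3.141, 0.742, 2.99]
force: [0.5, -0.0, -0.9]
grip_width: 0.0
finger_force: 0.0
t 7.05 tray mm [48.7 -0.5 57.4] F [ 0.5  0.  -0.9] toolz [ 0.68 -0.01 -0.74]
tool shift mm [-0.   0.5  1.9]
```

```bash
for i in 1; do python3 -m creep '[[[1,0.0007,0,0.0007,0,0,0],[1,0.0007,0,0.0007,0,0,0],[1,0,0,0,0,0,0]]]' | grep force; python3 rel.py 50 0 53; done
```

```text
force: [-0.7, 0.3, 3.8]
finger_force: 2.1
t 7.35 tray mm [48.9 -0.4 55.9] F [-0.8  0.2  3.8] toolz [ 0.68 -0.01 -0.74]
tool shift mm [1.1 0.4 2.9]
```

```bash
python3 -m creep '[[[1,0.0005,0,0.0005,0,0,0],[1,0.0005,0,0.0005,0,0,0],[1,0,0,0,0,0,0]]]' | grep force; python3 rel.py
```

```text
force: [-10.6, -0.0, 20.1]
finger_force: 10.0
t 7.65 tray mm [49.1 -0.3 55.4] F [-10.5  -1.5  20.1] toolz [ 0.68 -0.01 -0.74]
```

It pressed against the firm stop at about 20 N. I'll back off up and towards the robot, then check.

```bash
python3 -m creep '[[[1,-0.0014,0,-0.0015,0,0,0],[1,-0.007,0,-0.0074,0,0,0],[1,-0.02,0,-0.022,0,0,0],[1,-0.02,0,-0.022,0,0,0],[1,0,0,-0.04,0,0,0],[1,0,0,-0.04,0,0,0],[1,0,0,-0.04,0,0,0],[1,0,0,-0.04,0,0,0],[1,0,0,0,0,0,0]]]'; python3 rel.py
python3 - <<'E'
from h import *
f=grab_frame("scene"); cv2.imwrite("pics/s4.png",cv2.resize(f["image"][80:230,200:440,::-1],None,fx=3.2,fy=3.2))
g=grab_frame("top"); R,t=np.array(g["R"]),np.array(g["t"])
a=-.1416; A=np.array([[np.cos(a),-np.sin(a),0],[np.sin(a),np.cos(a),0],[0,0,1]])
for F,nm in((g,"top"),(f,"scene")):
    R,t=np.array(F["R"]),np.array(F["t"]); r,c=np.mgrid[:384,:512]; z=F["range_z"]
    P=(np.stack([(c-F["cx"])/F["fx"]*z,(r-F["cy"])/F["fy"]*z,z],-1)-t)@R
    q=((P-[.623,.206,0])@A)[z>0]
    m=(abs(q[:,1])<25)&(q[:,0]>8)&(q[:,0]<58)&(q[:,2]>.02)&(q[:,2]<.12)&(abs(q[:,1])<.022)&(q[:,0]>.012)&(q[:,0]<.058)
    k=q[m]; print(nm,m.sum(),"slope",np.polyfit(k[:,0],k[:,2],1).round(3) if m.sum()>10 else "", "median z",np.median(k[:,2]) if m.sum() else "")
E
```

```text
clock: 8.55
position: [0.5958, 0.2118, 0.2155]
tool_rot: [-3.141, 0.752, 2.991]
force: [0.9, -0.0, -1.1]
grip_width: -0.0
finger_force: 0.0
t 8.55 tray mm [-27.7   2.  215.5] F [ 0.9  0.1 -1.1] toolz [ 0.68 -0.01 -0.73]
top 0 slope  median z 
scene 0 slope  median z
```

View pics/s4.png

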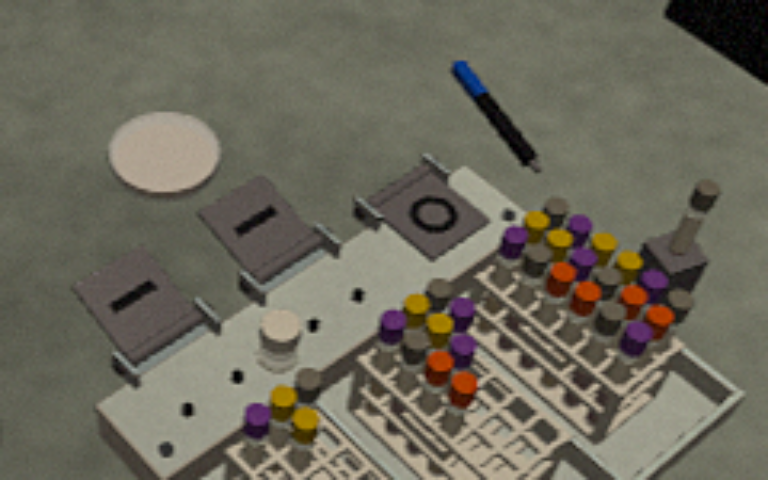

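flag0 lies over the ledge with its ring up, at (433,215), and everything else is in place. My mask mixed mm and m, so I'll redo the slope check.

Run:
```python
from h import *
a=-.1416; A=np.array([[np.cos(a),-np.sin(a),0],[np.sin(a),np.cos(a),0],[0,0,1]])
F=grab_frame("scene")
R,t=np.array(F["R"]),np.array(F["t"]); r,c=np.mgrid[:384,:512]; z=F["range_z"]
P=(np.stack([(c-F["cx"])/F["fx"]*z,(r-F["cy"])/F["fy"]*z,z],-1)-t)@R
q=((P-[.623,.206,0])@A)[z>0]
for n,y0 in(("flag",0),("bare ledge",-.055)):
    k=q[(abs(q[:,1]-y0)<.02)&(q[:,0]>.014)&(q[:,0]<.058)&(q[:,2]>.02)&(q[:,2]<.09)]
    if len(k)>10: print(n,len(k),"slope",np.polyfit(k[:,0],k[:,2],1).round(3),"median z",np.median(k[:,2]).round(4))
```

```text
flag 245 slope [-0.007  0.05 ] median z 0.0497
bare ledge 257 slope [0.002 0.039] median z 0.039
```

The flag's slope is about 0, and its face is at z = 50 mm, which is what a flat flag should read.

```bash
python3 -c "
from workcell import *
print(job_done())"
```

```text
the job is handed in; nothing more can be done
None
```

The full rack is in the left lane; its flag (flag0) now lies flat over the ledge with its ring face up (measured slope about 0), nothing else visibly moved, and the job was handed in after about 9 s of robot time; no verdict came back.

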